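Fit the second quarter-turn hold-down on the shaker's slotted rail

ROBOT

A 6-joint arm with a two-finger parallel gripper is mounted at the origin on a cart in front of the work surface, level with it; the furniture and walls round the work are solid. World frame = base frame: x ahead of the robot, y to its left, z up, the work surface at z = 0. Lengths are in m, angles in rad, forces in N, time in s.
With the tool pointing down it reaches from about 0.25 to 0.725 m from the base axis. Payload 4 kg.
Tool frame: the origin (TCP) lies midway between the tips of the shut fingers; the grasp point (between the pads) lies 19 mm behind it; z points along the fingers, y is the line along which they close (so a half turn about z gives the same grasp; the last joint's range is limited). The gripper opens to 85 mm and grips with 20 to 120 N. Pads are 22 mm wide; open, the fingers measure 114 mm over their backs; the gripper's body (76 mm by 85 mm) begins 54 mm behind the grasp point. The pads swing forward as they close: fully open they stand 13 mm farther back than shut.
Start: joints at [1.151, 0.241, 0.005, 1.335, 0, 1.571], TCP at [0.204, 0.457, 0.2] pointing down, gripper open.
Joint ranges: [-2.72, 2.72], [-1.05, 1.87], [-1.09, 1.28], [-1.99, 2.15], [-1.42, 1.44], [-3.14, 3.14]. Speed limits (rad/s): [2.79, 2.79, 3.14, 3.14, 3.14, 3.14].

INTERFACE

Orientations are given as [roll, pitch, yaw] about the fixed x, y, z axes, in that order (R = Rz(yaw) Ry(pitch) Rx(roll)).
In Python, from station import sense, grab_frame, env gives the robot as it stands. The module is installed in compiled form; this text tells all that it offers.
- The arm moves only by the tool apply_moves, never from a script. Its argument "series" is a list of rows, each a list of 7 numbers: the shift along the world's x, y, z in m, then the turn, a rotation vector about the world's x, y, z in rad, then the finger opening in m, from 0 to 0.0854. In form: [[tx, ty, tz, ax, ay, az, grip], ...]. A call has 1 to 12 rows; each row is the pose to reach, as a shift and turn from the pose commanded when the call began; what a row does not reach only later rows make up. A row lasts 1/10 s, in which the tool goes at most 50 mm and 8.59 degrees, less where a joint would pass 70% of its speed; a pose out of reach is approached as far as the arm can. A call with a gripper value outside its range is refused whole. The fingers move at their own pace and stop on an object; the grip force is fixed at half the most. Time passes only in rows, so rows that repeat a pose let the fingers close. It gives the time, the measured TCP pose, the force, the opening and the grip force at its end, in the units of the state.
- sense(): the state, without advancing time (a new reading comes with each control period).
- grab_frame(name): name is "scene" or "top" or "wrist"; returns a dict with "image" (400x640x3 uint8, blue, green, red), "fx", "fy", "cx", "cy" (pixels), "cam_to_world" (4x4, takes a point from camera to world coordinates). Camera axes: x right, y up, looking along -z (the intrinsics and any distortion apply to the point x, -y, -z); pixel columns grow to the right and rows downward; lengths in m; the calibration is good to about 2 mm. A picture is of the moment at which its call begins. There is no depth.
- env.close_job(): hands the job in; it is judged then, once.
The state is a dict: "clock": time; "joint_pos": joint angles; "qvel": joint speeds; "joint_torque": joint torques, N m; "tcp_pos": TCP position; "ee_rot": TCP orientation; "wrist_force": force on the tool from outside, world axes, zero at the start; "moment": the same for the moment, N m; "grip_width": opening from 0.0 (shut) to 1.0 (fully open); "grip_force": force on a finger pad.
Only numpy, scipy, OpenCV 4.12 (cv2) and the standard library are available. Lean on these libraries where they do the work, as an engineer would, in place of code of your own. Each camera call takes 0.05 s, during which the arm holds its last target. There are 200 camera calls.

TASK

The tray on the shaker is held down at one end only: take the second hold-down out of its grey storage block and fit it in the slotted rail at the tray's other end, level with the first. With its toe lying along the rail and pointing to the fitted hold-down, lower its foot through the slot, push it down gently against its spring, turn it a quarter turn clockwise so that the toe swings over the tray's rim, and let the spring draw the foot up until the rail's lips sit in its grooves. Do not force it, and leave the tray, the rack, the bottle and the other things near by where they are.

Things in the scene. Friction and masses are not known exactly. Their poses are not given: they have to be found in the camera images.
- clamp: The loose hold-down: steel, with a black bar grip, 60 mm tall, 0.2 kg, standing upright in a pocket of the storage block. Origin: centre of the underside of its foot; z up; x along foot, bar grip and toe, towards the toe's tip. From below: foot, 9 mm square shank with a sprung collar (36 mm diameter, 9 mm tall, underside 9.5 mm above the origin when free) that carries the toe, bar grip
- grip (a point): Centre of the hold-down's bar grip: 34 mm along x, 14 mm thick along y, from 36 to 58 mm above the underside of the foot
- foot (a point): Top of the hold-down's foot, 7.5 mm above its underside. The foot is a channel nut 35 mm along x and 20 mm along y, its long edges square, without lead-in. Two grooves along y in its top, 2.5 mm deep, from 9 to 15 mm off the axis, take the rail's lips. Two opposite corners are cut away: under the lips it turns only clockwise from above and stops some 3 degrees past a quarter turn
- toe_tip (a point): Underside of the toe near its end, 41 mm from the hold-down's axis. The toe is a 15 mm wide bar on the collar, its underside 2.5 mm above the collar's underside, its end 42 mm from the axis
- clamp_toe (a joint): How far the hold-down's collar is pushed up against its spring, m: 0 free, 0.0025 when locked on the rail, 0.009 when the foot stands on the channel's floor. The spring pushes with 4 N at 0 and 1 N more for each mm
- block: Grey plastic storage block, 70 x 92 x 14 mm, fixed to the bench; origin at the centre of its underside. Two pockets 8 mm deep: at y = +22 mm (there the hold-down stands, toe along the block's x) and at y = -22 mm (empty)
- shaker: White bench shaker, fixed; origin at the centre of its underside on the bench, x away from the robot, y to its left at yaw 0 (yaw varies 7 degrees either way). Aluminium platform 180 x 220 mm, its top 73 mm above the bench; on it the slotted rail near the front edge (foremost slot centre at x = -72 mm), and behind it the tray. The first hold-down is fitted in the rail at y = +55 mm
- rail_mid (a point): Middle of the slot at the rail's foremost setting, at the height of its top. Steel strut channel along y, 41 mm wide, 21 tall, 186 long; slot 22 mm wide between lips turned down 7 mm, 2.5 thick; inside 36 mm wide, floor 18.5 mm below the top. Screwed in cross slots, it is set back from here by 2 to 17 mm along x, parallel; this is not measured: find the slot by touch or sight
- fit_place (a point): Level with the place for the second hold-down: slot centre at the rail's foremost setting, at y = -55 mm, 94 mm above the bench (the rail's top); axes as the shaker's. True slot 2 to 17 mm behind. To turn, the foot's underside must be 14.7 to 18.5 mm below the rail's top (ribs below the lips); locked, it is 12 mm below and the hold-down's x is along the shaker's x
- tray: Aluminium tray standing loose on the platform behind the rail, 121 x 170 x 20 mm with a turned-out rim 12 mm wide; origin at the centre of its underside, x away from the robot. Its front rim edge is at x = -60.5 mm, 1 to 17 mm behind the rail, its top 1 mm above the rail's top
- rack: Clear rack with capped blood micro-tubes, 85 x 122 x 49 mm, standing loose in the tray; origin at the centre of its underside
- timer: White bench timer, 51 x 64 x 57 mm, on the bench to the right of the storage block; origin under its centre
- petri_dish: Clear petri dish, 104 mm wide, 18 mm high, in front of the microscope; origin under its centre
- microscope (a point): The bench's microscope, fixed, its middle at bench height: it stands 0.10 m to the front and back of this point and 0.09 m to either side, 0.36 m tall. Pass in front of it, close to the robot, or well above
- small_bottle: Small white reagent bottle with a green cap, 40 mm wide, 75 mm tall, on the bench to the left of the storage block; origin under its centre
Things that resemble listed ones, but are neither listed nor needed, are in the scene too. What is shaped like the clamp but yellow is not meant.

How it is judged:
On the way, in this order (a step that is already met when the one before it is completed fails the run):
1. the hold-down's foot is through the slot at the free end of the tray, its toe along the rail (z of clamp in the frame of fit_place between -0.025 and -0.008 m and y of clamp in the frame of fit_place between -0.03 and 0.03 m and angle between the x axis of clamp and the y axis of shaker, either way round below 0.3 rad and x of clamp in the frame of fit_place between -0.002 and 0.021 m), for 0.1 s.
2. the foot is pressed below the lips and turned across the channel (z of clamp in the frame of fit_place below -0.0135 m and angle between the x axis of clamp and the x axis of shaker, either way round below 0.35 rad), for 0.1 s.
At the end, for the whole second after the job is handed in: Hold-down locked upright (5 deg): foot 10.5 to 13.2 mm below the rail's top, collar pushed up over 1.3 mm, toe within 14 deg of square to the rail and 3 mm over the tray's rim, within 30 mm of fit_place along the rail, at rest; tray and rack within 8 and 10 mm of their start (z of clamp in the frame of fit_place between -0.0132 and -0.0105 m and y of clamp in the frame of fit_place between -0.03 and 0.03 m and angle between the x axis of clamp and the x axis of shaker, either way round below 0.25 rad and angle between clamp's own z axis and vertical below 0.08 rad and x of toe_tip in the frame of tray above -0.0575 m and value of joint clamp_toe above 0.0013 m and linear speed of clamp below 0.01 m/s and distance of tray from where it was at the start of the episode below 0.008 m and distance of rack from where it was at the start of the episode below 0.01 m); the robot touches nothing.
It fails at once if the hold-down pressed against the shaker or its rail with more than 40 N (contact force between clamp and shaker above 40 N).
It fails at once if the tray pushed more than 12 mm or the rack tipped (distance of tray from where it was at the start of the episode above 0.012 m or angle between rack's own z axis and vertical above 0.15 rad).
It fails at once if the timer, the petri dish or the small bottle moved more than 20 mm (distance of any of timer, petri_dish, small_bottle from where it was at the start of the episode above 0.02 m).
It also fails if it takes over 72 s, if anything falls off the work surface, if the arm or the gripper's body presses on something with over 40 N, if the wrist force passes 120 N, or if a joint passes its speed limit or range.

## Working session

There is one attempt and no reset: what is moved stays moved. The work goes in short steps, Python scripts to look and compute and a tool call to move; the robot and the scene stay as the last step left them, time stands still between calls to the robot, and variables do not carry over. Pictures are saved under pics/ and viewed, at most 10 in all, crops included, and the job is handed in when it is done.

Besides the shell and the picture viewer there is one more tool, called as name(argument=value, ...), one argument or row to a line, values as JSON. apply_moves: Moves the arm, as the interface text tells. Its arguments: {"type":"object","properties":{"series":{"type":"array","items":{"type":"array","items":{"type":"number"}}}},"required":["series"]}

```bash
mkdir -p pics
cat > h.py <<'E'
import numpy as np, cv2
from station import sense, grab_frame, env
def ray(f,u,v):
    M=np.array(f["cam_to_world"]); d=np.array([(u-f["cx"])/f["fx"],-(v-f["cy"])/f["fy"],-1.]); return M[:3,3],M[:3,:3]@d
def at(f,u,v,z):
    o,d=ray(f,u,v); return np.round(o+d*(z-o[2])/d[2],4)
def px(f,p):
    M=np.array(f["cam_to_world"]); c=M[:3,:3].T@(np.array(p)-M[:3,3]); return np.round([f["cx"]+f["fx"]*c[0]/-c[2], f["cy"]-f["fy"]*c[1]/-c[2]],1)
E
python3 - <<'E'
from h import *
import pickle
s=sense(); print(s["clock"],s["tcp_pos"],s["ee_rot"],s["wrist_force"])
F={}
for n in("scene","top","wrist"):
    f=grab_frame(n); F[n]=f; cv2.imwrite(f"pics/{n}0.png",f["image"]); print(n,{k:f[k] for k in f if k!="image"})
pickle.dump(F,open("f0.pkl","wb"))
E
```

```text
0.0 [0.20347393 0.45595802 0.1992953 ] [-3.13947464e+00 -3.76175184e-05  2.72181539e+00] [0.82947701 0.14119176 0.17885723]
scene {'fx': 515.5791033757943, 'fy': 515.5791033757943, 'cx': 317.4321252908719, 'cy': 207.0100815624908, 'cam_to_world': array([[ 0.65724285,  0.32165355, -0.68159433, -0.32651713],
       [-0.75321779,  0.31195388, -0.57909216, -0.55376042],
       [ 0.02635894,  0.89399316,  0.44730464,  0.61082475],
       [ 0.        ,  0.        ,  0.        ,  1.        ]])}
top {'fx': 499.5209687608624, 'fy': 499.5209687608624, 'cx': 329.88635822870975, 'cy': 201.41039795873178, 'cam_to_world': array([[ 0.00667168,  0.9942731 , -0.10666067,  0.38571442],
       [-0.99972672,  0.00902176,  0.02156591,  0.14588255],
       [ 0.02240467,  0.10648764,  0.99406157,  1.18619366],
       [ 0.        ,  0.        ,  0.        ,  1.        ]])}
wrist {'fx': 317.3933014310876, 'fy': 317.3933014310876, 'cx': 319.3582585638861, 'cy': 203.54004168413533, 'cam_to_world': array([[ 0.4080014 , -0.87870565, -0.2478129 ,  0.14159361],
       [ 0.9129737 ,  0.3915734 ,  0.11467034,  0.4841603 ],
       [-0.00372453, -0.27303232,  0.96199765,  0.37308033],
       [ 0.        ,  0.        ,  0.        ,  1.        ]])}
```

View pics/top0.png

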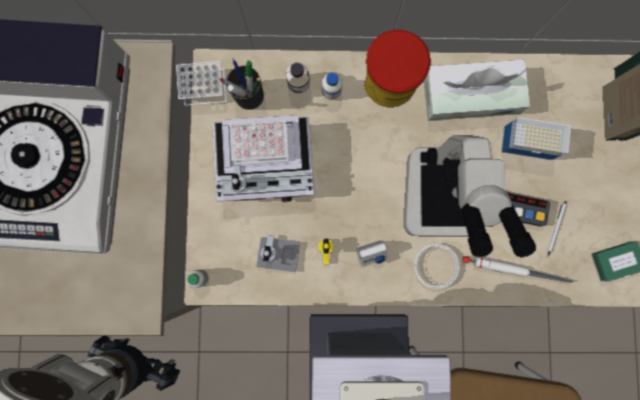

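View pics/scene0.png

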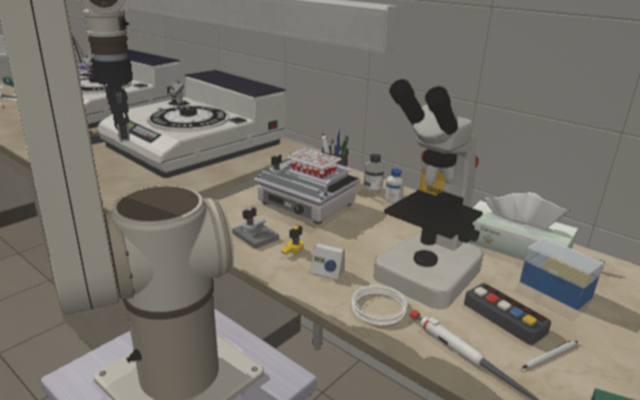

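Candidates: loose hold-down in the grey block, top (268,250) / scene (250,218); yellow look-alike, top (326,250) / scene (294,240); fitted hold-down, top (238,182) / scene (276,163). I choose the one in the grey block and check it in a close crop.

Run:
```python
from h import *
import pickle
F=pickle.load(open("f0.pkl","rb"))
t=F["top"]["image"][105:285,180:350]; s=F["scene"]["image"][140:260,220:370]
a=cv2.resize(t,None,fx=3.3,fy=3.3,interpolation=cv2.INTER_CUBIC)[:590]
cv2.imwrite("pics/c1.png",a)
t=F["top"]
for n,p in dict(block=(279,253,.014),grip=(267,250,.06),fitgrip=(238,180,.14),railL=(217,196,.094),railR=(312,191,.094)).items(): print(n,at(t,*p))
for c in [(215,120),(309,117),(313,198),(218,200)]: print(c,at(t,*c,.073))
```

```text
block [0.3895 0.2382 0.014 ]
grip [0.3959 0.2615 0.06  ]
fitgrip [0.5416 0.3172 0.14  ]
railL [0.5126 0.3696 0.094 ]
railR [0.5256 0.1617 0.094 ]
(215, 120) [0.6886 0.3838 0.073 ]
(309, 117) [0.6984 0.1707 0.073 ]
(313, 198) [0.5125 0.1596 0.073 ]
(218, 200) [0.5061 0.3715 0.073 ]
```

View pics/c1.png

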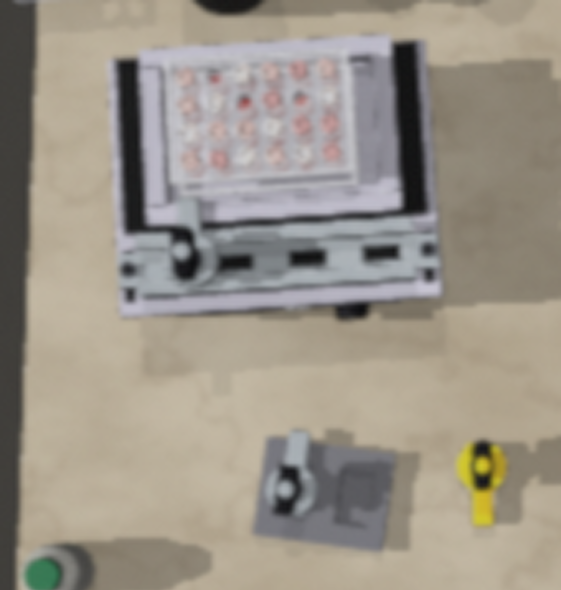

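The crop shows the grey-block clamp: black grip at crop (287,490), steel toe up to (298,435), far from the yellow one (482,465). The rail has its free end at the right, with floor holes at crop (235,262), (307,258), (382,253).

Run:
```python
from h import *
import pickle
F=pickle.load(open("f0.pkl","rb")); t=F["top"]
P=lambda u,v,z: at(t,180+u/3.3,105+v/3.3,z)
def rect(c,z):
    p=np.array([P(u,v,z) for u,v in c]); fl,fr,nr,nl=p
    e=[fl-nl,fr-nr]; w=[fl-fr,nl-nr]
    print(p.mean(0),[np.linalg.norm(x).round(4) for x in e+w],"yaw",[np.degrees(np.arctan2(x[1],x[0])).round(1) for x in e],[np.degrees(np.arctan2(-x[0],x[1])).round(1) for x in w]); 
rect([(112,60),(425,42),(441,300),(122,317)],.073)
rect([(265,436),(397,452),(384,551),(253,534)],.014)
for u,v in [(235,262),(307,258),(382,253)]: print("hole",P(u,v,.0755))
print("grip",P(287,490,.058),"gripends",P(278,513,.058),P(297,463,.058),"toe end",P(298,433,.025))
print("fitted grip",P(183,253,.14),"toe end",P(190,200,.1))
print("rail front/back at right end",P(438,281,.094),P(434,222,.094),P(425,232,.094))
```

```text
[0.5997  0.27225 0.073  ] [np.float64(0.1779), np.float64(0.18), np.float64(0.2154), np.float64(0.2158)] yaw [np.float64(3.9), np.float64(4.1)] [np.float64(4.1), np.float64(3.6)]
[0.386225 0.2395   0.014   ] [np.float64(0.0692), np.float64(0.07), np.float64(0.094), np.float64(0.0929)] yaw [np.float64(-5.8), np.float64(-6.7)] [np.float64(-6.5), np.float64(-7.0)]
hole [0.5416 0.2981 0.0755]
hole [0.5448 0.2494 0.0755]
hole [0.5487 0.1986 0.0755]
grip [0.3881 0.2616 0.058 ] gripends [0.3726 0.2674 0.058 ] [0.4065 0.2552 0.058 ] toe end [0.428  0.2581 0.025 ]
fitted grip [0.538  0.3225 0.14  ] toe end [0.5795 0.3255 0.1   ]
rail front/back at right end [0.5275 0.1602 0.094 ] [0.5673 0.1633 0.094 ] [0.5605 0.1692 0.094 ]
```

apply_moves(
  series=[
    [0.03,-0.03,0,0,0,0.05,0.04],
    [0.06,-0.06,0,0,0,0.1,0.04],
    [0.09,-0.09,0,0,0,0.15,0.04],
    [0.12,-0.12,0,0,0,0.2,0.04],
    [0.15,-0.16,-0.02,0,0,0.25,0.04],
    [0.17,-0.18,-0.05,0,0,0.306,0.04],
    [0.185,-0.195,-0.08,0,0,0.306,0.04],
    [0.185,-0.195,-0.09,0,0,0.306,0.04],
    [0.185,-0.195,-0.09,0,0,0.306,0.04],
    [0.185,-0.195,-0.09,0,0,0.306,0.04],
  ],
)

```text
clock: 1.15
tcp_pos: [0.3887, 0.2624, 0.1109]
ee_rot: [3.141, 0.0, 3.029]
wrist_force: [-0.1, 0.4, -0.0]
grip_width: 0.471
grip_force: 0.0
```

Run:
```python
from h import *
import pickle
s=sense(); print(s["clock"],s["tcp_pos"],s["ee_rot"],s["joint_pos"],s["wrist_force"])
f=grab_frame("wrist"); pickle.dump(f,open("w1.pkl","wb")); print(px(f,[.3887,.2614,.064]),px(f,[.386,.2395,.014]),np.array(f["cam_to_world"])[:3,3])
cv2.imwrite("pics/w1.png",f["image"])
```

```text
1.15 [0.38866526 0.26243986 0.11085109] [3.14097837e+00 1.77827772e-04 3.02874406e+00] [ 5.93659167e-01  2.40565710e-01 -2.37437915e-01  1.09225866e+00
  3.51800361e-04  7.06507795e-01] [-0.06928428  0.373812   -0.04991517]
[318.8 211.1] [293.8 194.1] [0.32099382 0.26980774 0.28452722]
```

View pics/w1.png

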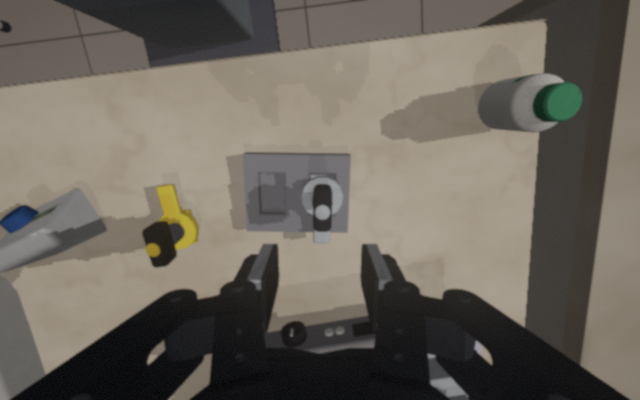

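The wrist picture shows the grip at (322,207), between the fingers (tips at columns 271 and 370), with the block edges square to the tool. The yellow look-alike is at (160,240) and the bottle at (560,100) is clear. Next I go down and grip.

apply_moves(
  series=[
    [0,0.0005,-0.02,0,0,0,0.04],
    [0,0.0005,-0.04,0,0,0,0.04],
    [0,0.0005,-0.06,0,0,0,0.04],
    [0,0.0005,-0.073,0,0,0,0.04],
    [0,0.0005,-0.073,0,0,0,0.04],
    [0,0.0005,-0.073,0,0,0,0.0],
    [0,0.0005,-0.073,0,0,0,0.0],
    [0,0.0005,-0.073,0,0,0,0.0],
    [0,0.0005,-0.073,0,0,0,0.0],
    [0,0.0005,-0.073,0,0,0,0.0],
    [0,0.0005,-0.073,0,0,0,0.0],
  ],
)

```text
clock: 2.3
tcp_pos: [0.3889, 0.2621, 0.0374]
ee_rot: [3.141, 0.0, 3.028]
wrist_force: [-0.4, -0.1, -0.4]
grip_width: -0.001
grip_force: 0.0
```

Run:
```python
from h import *
import pickle
s=sense(); print(s["clock"],s["tcp_pos"],s["ee_rot"],s["wrist_force"],s["moment"],s["grip_width"]*85.4)
f=grab_frame("wrist"); pickle.dump(f,open("w2.pkl","wb"))
```

```text
2.3 [0.38892154 0.2620876  0.0373862 ] [3.14139659e+00 2.40254529e-04 3.02760638e+00] [-0.4066808  -0.09503414 -0.3967067 ] [-0.02119382 -0.00906093 -0.00316812] -0.06135174318251256
```

Run:
```python
from h import *
import pickle
f=pickle.load(open("w2.pkl","rb"))
g=grab_frame("scene"); pickle.dump(g,open("s2.pkl","wb"))
a=cv2.resize(f["image"],(400,250)); c=cv2.resize(g["image"][150:270,200:330],(400,370),interpolation=cv2.INTER_CUBIC)
w=cv2.resize(f["image"][150:340,210:430],(400,345))
cv2.imwrite("pics/c2.png",np.hstack([w,c[:345]]))
```

```text
(no output)
```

View pics/c2.png

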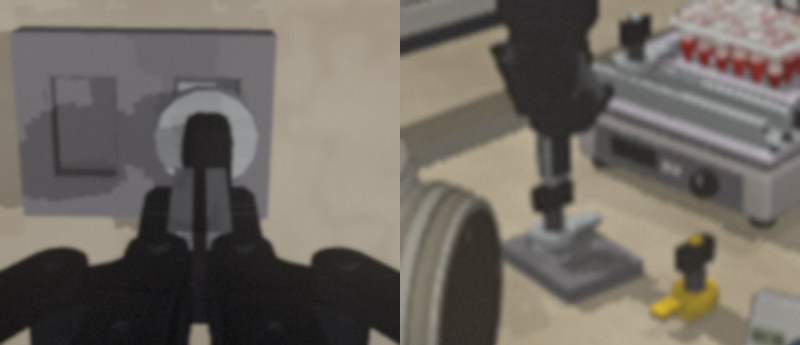

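Run:
```python
from h import *
import pickle
f=pickle.load(open("w2.pkl","rb")); w=pickle.load(open("w1.pkl","rb")); s=pickle.load(open("s2.pkl","rb"))
C=lambda u,v:(210+u*220/400,150+v*190/345)
T=[.3889,.2621,.0374]
print("tcp in w2",px(f,T),"fingertip seen",C(200,172),"tcp in w1",px(w,[.3887,.2624,.1109]))
c,a=np.cos(-.113),np.sin(-.113)
for dx in(-17,17):
  for z in(.042,.064):
    p=[.3887+c*dx/1e3,.2614+a*dx/1e3,z]; print("grip",dx,z,"w1",px(w,p),"w2",px(f,p),"s",px(s,p))
print("seen grip w2",C(205,112),C(205,168),"collar c",C(205,140),"->",at(f,*C(205,140),.0245))
print("collar in w1",at(w,322,197,.0245),"bar",at(w,322,185,.064),at(w,322,228,.064))
print("tcp in scene",px(s,T),"seen tip",(200+153*130/400,150+180*120/370))
for q in[(12,32),(274,36),(268,215),(22,213)]: print(at(f,*C(*q),.014))
for q in[(245,153),(350,153),(349,232),(247,233)]: print(at(w,*q,.014))
```

```text
tcp in w2 [320.3 234.6] fingertip seen (320.0, 244.72463768115944) tcp in w1 [320.2 234.6]
grip -17 0.042 w1 [318.8 181.9] w2 [319.  208.8] s [244.  219.4]
grip -17 0.064 w1 [318.8 188.3] w2 [318.9 221.8] s [243.6 211. ]
grip 17 0.042 w1 [318.9 223.2] w2 [319.1 264.4] s [255.8 215.2]
grip 17 0.064 w1 [318.8 233. ] w2 [319.  283.8] s [255.5 206.9]
seen grip w2 (322.75, 211.68115942028984) (322.75, 242.52173913043478) collar c (322.75, 227.1014492753623) -> [0.3891 0.2636 0.0245]
collar in w1 [0.3887 0.264  0.0245] bar [0.3697 0.2659 0.064 ] [0.4019 0.2623 0.064 ]
tcp in scene [249.9 218.9] seen tip (249.725, 208.3783783783784)
[0.3462 0.2017 0.014 ]
[0.3578 0.2911 0.014 ]
[0.4255 0.2835 0.014 ]
[0.4142 0.1916 0.014 ]
[0.3458 0.2032 0.014 ]
[0.3558 0.2916 0.014 ]
[0.4269 0.2845 0.014 ]
[0.4174 0.1922 0.014 ]
```

The fingers shut fully with no grip. In both pictures the tips end at the top of the black grip, about 25 mm higher than the TCP reading suggests. I open, go 15 mm lower and close again while watching the opening. At 40 mm the fingers also straddle the collar, so this is safe.

apply_moves(
  series=[
    [0,0,0,0,0,0,0.045],
    [0,0,0,0,0,0,0.045],
    [0,0,0,0,0,0,0.045],
    [0,0,0,0,0,0,0.045],
    [0,0.001,-0.005,0,0,0,0.045],
    [0,0.001,-0.01,0,0,0,0.045],
    [0,0.001,-0.015,0,0,0,0.045],
    [0,0.001,-0.015,0,0,0,0.0],
    [0,0.001,-0.015,0,0,0,0.0],
    [0,0.001,-0.015,0,0,0,0.0],
    [0,0.001,-0.015,0,0,0,0.0],
    [0,0.001,-0.015,0,0,0,0.0],
  ],
)

```text
clock: 3.6
tcp_pos: [0.3888, 0.263, 0.0222]
ee_rot: [-3.142, -0.0, 3.028]
wrist_force: [0.4, 0.5, -1.3]
grip_width: 0.141
grip_force: 59.8
```

It now grips (about 12 mm, 60 N), so the tips really are about 27 mm higher than reported. I re-grip 7 mm lower for a firmer hold.

apply_moves(
  series=[
    [0,0,0,0,0,0,0.045],
    [0,0,0,0,0,0,0.045],
    [0,0,0,0,0,0,0.045],
    [0,0,-0.003,0,0,0,0.045],
    [0,0,-0.007,0,0,0,0.045],
    [0,0,-0.007,0,0,0,0.045],
    [0,0,-0.007,0,0,0,0.0],
    [0,0,-0.007,0,0,0,0.0],
    [0,0,-0.007,0,0,0,0.0],
    [0,0,-0.007,0,0,0,0.0],
    [0,0,-0.007,0,0,0,0.0],
  ],
)

```text
clock: 4.7
tcp_pos: [0.3889, 0.2632, 0.0153]
ee_rot: [3.141, 0.0, 3.028]
wrist_force: [0.6, 0.1, 0.6]
grip_width: 0.147
grip_force: 59.9
```

Run:
```python
from h import *
import pickle
s=sense(); print(s["clock"],s["tcp_pos"],s["ee_rot"],s["wrist_force"],s["grip_width"]*85.4,s["grip_force"])
f=grab_frame("wrist"); g=grab_frame("scene"); pickle.dump((f,g),open("w3.pkl","wb"))
c=cv2.resize(g["image"][150:270,200:330],(400,370),interpolation=cv2.INTER_CUBIC)
w=cv2.resize(f["image"][150:340,210:430],(400,345))
cv2.imwrite("pics/c3.png",np.hstack([w,c[:345]]))
```

```text
4.7 [0.38894412 0.26324604 0.01533285] [3.14124124e+00 2.78070200e-04 3.02779558e+00] [0.55266038 0.05181658 0.57376127] 12.521517484318968 59.90605652332306
```

View pics/c3.png

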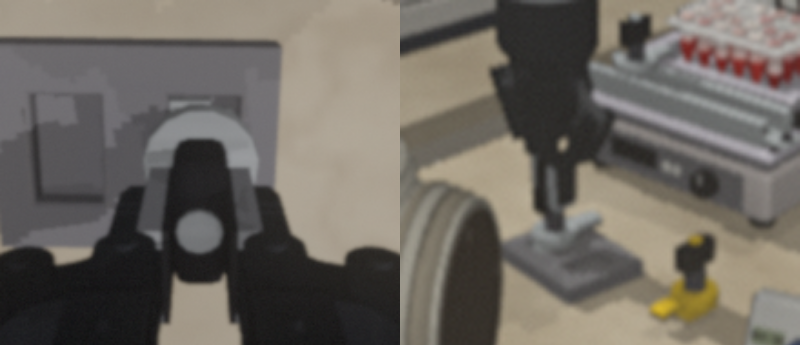

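Firm, centred grip: the bar lies between the pads, with the knob at (200,232) in the left panel. Lift and turn next.

apply_moves(
  series=[
    [0,0,0.01,0,0,0,0],
    [0,0,0.03,0,0,0,0],
    [0,0,0.06,0,0,0.1,0],
    [0,0,0.09,0,0,0.23,0],
    [0,0,0.12,0,0,0.36,0],
    [0,0,0.13,0,0,0.5,0],
    [0.02,-0.005,0.13,0,0,0.64,0],
    [0.04,-0.01,0.13,0,0,0.78,0],
    [0.06,-0.02,0.13,0,0,0.92,0],
    [0.08,-0.025,0.13,0,0,1.06,0],
    [0.1,-0.03,0.13,0,0,1.2,0],
    [0.12,-0.04,0.13,0,0,1.34,0],
  ],
)

```text
clock: 6.0
tcp_pos: [0.5091, 0.2228, 0.1453]
ee_rot: [3.141, -0.001, -1.909]
wrist_force: [0.2, -0.5, -1.6]
grip_width: 0.146
grip_force: 59.7
```

apply_moves(
  series=[
    [0.01,-0.003,0,0,0,0.14,0],
    [0.02,-0.006,0,0,0,0.28,0],
    [0.03,-0.01,0,0,0,0.414,0],
    [0.0365,-0.01,0,0,0,0.414,0],
    [0.0365,-0.01,0,0,0,0.414,0],
    [0.0365,-0.01,0,0,0,0.414,0],
    [0.0365,-0.01,0,0,0,0.414,0],
  ],
)

```text
clock: 6.7
tcp_pos: [0.5446, 0.2132, 0.1452]
ee_rot: [3.141, -0.0, -1.502]
wrist_force: [0.2, 0.1, -1.3]
grip_width: 0.145
grip_force: 59.6
```

Run:
```python
from h import *
import pickle
s=sense(); print(s["clock"],s["tcp_pos"],s["ee_rot"],s["wrist_force"],s["grip_width"]*85.4,s["joint_pos"])
f=grab_frame("wrist"); pickle.dump(f,open("w4.pkl","wb")); g=grab_frame("scene"); t=grab_frame("top"); pickle.dump((f,g,t),open("w4.pkl","wb"))
cv2.imwrite("pics/w4.png",cv2.resize(f["image"],(800,500)))
print(np.array(f["cam_to_world"])[:3,3])
```

```text
6.7 [0.54464686 0.21324159 0.14521122] [ 3.14094488e+00 -1.13076640e-04 -1.50203338e+00] [ 0.20351914  0.10913279 -1.34151306] 12.401887865196935 [ 3.73127700e-01  4.36358369e-01  1.40233223e-01  1.27532307e+00
  8.62514540e-05 -1.26643156e+00]
[0.55051359 0.1440353  0.31889311]
```

View pics/w4.png

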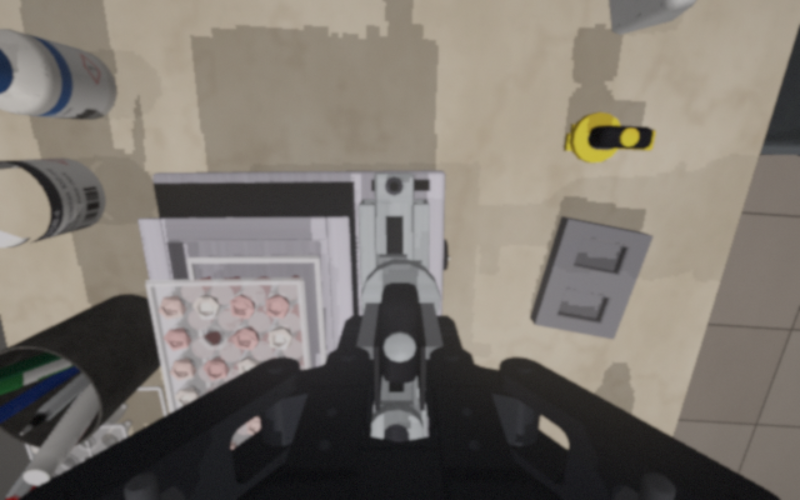

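Wrist view: the rail runs down the picture from (395,178) to the collar at (400,280), with a floor hole at (395,237) and the tray to the left. I zoom in to get the slot's lips.

Run:
```python
from h import *
import pickle
f,g,t=pickle.load(open("w4.pkl","rb"))
cv2.imwrite("pics/c4.png",cv2.resize(f["image"][135:233,260:380],None,fx=6,fy=6,interpolation=cv2.INTER_CUBIC))
im=cv2.cvtColor(f["image"],cv2.COLOR_BGR2GRAY)
for r in(160,166,172,178,184,190,196,202): print(r,im[r,284:350].tolist())
```

```text
160 [163, 180, 183, 179, 163, 133, 114, 120, 129, 133, 134, 135, 136, 136, 134, 131, 132, 142, 156, 162, 161, 162, 162, 162, 162, 162, 163, 164, 168, 170, 170, 171, 171, 170, 170, 171, 171, 171, 170, 170, 171, 171, 171, 170, 169, 160, 145, 136, 134, 135, 135, 136, 136, 131, 122, 110, 107, 125, 153, 173, 180, 180, 181, 180, 181, 181]
166 [145, 161, 159, 162, 168, 170, 170, 171, 172, 171, 171, 172, 171, 169, 164, 149, 137, 145, 159, 166, 165, 166, 165, 165, 164, 164, 164, 167, 171, 173, 175, 174, 175, 175, 176, 176, 173, 173, 173, 173, 174, 173, 172, 169, 161, 146, 138, 153, 166, 171, 171, 173, 173, 172, 171, 172, 173, 172, 169, 170, 177, 180, 180, 180, 181, 181]
172 [135, 159, 161, 160, 165, 167, 170, 173, 172, 172, 171, 172, 172, 171, 166, 151, 135, 144, 160, 165, 165, 165, 164, 160, 152, 140, 136, 139, 142, 143, 143, 145, 145, 145, 146, 145, 143, 146, 156, 167, 172, 173, 171, 168, 161, 146, 140, 154, 166, 171, 172, 172, 173, 172, 172, 173, 174, 172, 170, 171, 176, 180, 180, 181, 182, 182]
178 [129, 162, 165, 157, 163, 170, 172, 174, 173, 172, 173, 173, 174, 173, 167, 155, 149, 158, 
[... 814 characters left out ...]
, 164, 164, 163, 162, 165, 176, 181, 181, 181, 182, 182]
196 [90, 129, 155, 161, 164, 169, 172, 174, 173, 174, 173, 173, 173, 173, 169, 159, 152, 161, 167, 167, 166, 165, 165, 160, 144, 104, 66, 56, 57, 54, 57, 58, 58, 57, 58, 58, 59, 78, 124, 160, 173, 174, 171, 171, 170, 163, 155, 160, 168, 173, 172, 170, 166, 164, 163, 164, 164, 164, 163, 167, 177, 181, 181, 181, 182, 182]
202 [82, 126, 159, 167, 162, 166, 170, 173, 174, 174, 172, 172, 173, 174, 171, 164, 153, 151, 156, 157, 154, 152, 153, 152, 136, 102, 72, 64, 65, 64, 66, 65, 65, 67, 67, 64, 66, 82, 117, 150, 162, 166, 169, 170, 168, 163, 155, 157, 162, 164, 165, 164, 165, 163, 164, 165, 165, 164, 162, 167, 177, 182, 182, 182, 182, 182]
```

View pics/c4.png

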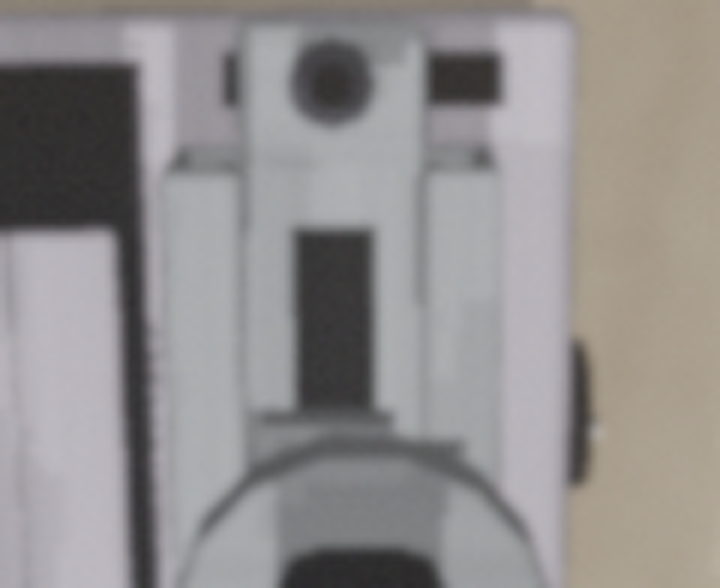

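Run:
```python
from h import *
import pickle
f,g,t=pickle.load(open("w4.pkl","rb"))
A=np.array([.54465,.21324]); yaw=np.radians(4.0); ex=np.array([np.cos(yaw),np.sin(yaw)])
for c,r in[(300,168),(330.2,168),(300.2,192),(330.2,192),(288,192),(343,192)]:
    p=at(f,c,r,.094); print(c,r,p,"across from tcp mm",((p[:2]-A)@ex*1e3).round(2),"shaker x",((p[:2]-[.5997,.2723])@ex).round(4))
print("tcp axis px",[px(f,[*A,z]) for z in(.145,.155,.18,.2)], "collar seen col 320.8 ->",at(f,320.8,218,.1545),"grip 320.3 knob 400/1.25",at(f,319.8,278,.196))
im=cv2.cvtColor(f["image"],cv2.COLOR_BGR2GRAY)
for r in(222,228): print(r,im[r,280:362].tolist())
```

```text
300 168 [0.5615 0.1817 0.094 ] across from tcp mm 14.61 shaker x -0.0444
330.2 168 [0.54   0.1803 0.094 ] across from tcp mm -6.94 shaker x -0.066
300.2 192 [0.5605 0.1993 0.094 ] across from tcp mm 14.84 shaker x -0.0442
330.2 192 [0.5387 0.1978 0.094 ] across from tcp mm -7.01 shaker x -0.066
288 192 [0.5694 0.1999 0.094 ] across from tcp mm 23.76 shaker x -0.0353
343 192 [0.5294 0.1972 0.094 ] across from tcp mm -16.33 shaker x -0.0754
tcp axis px [array([321. , 237.3]), array([321.1, 244. ]), array([321.4, 264.4]), array([321.7, 286.1])] collar seen col 320.8 -> [0.5458 0.1982 0.1545] grip 320.3 knob 400/1.25 [0.5456 0.2117 0.196 ]
222 [156, 112, 68, 56, 64, 92, 135, 159, 162, 165, 171, 172, 160, 135, 112, 120, 141, 157, 166, 169, 170, 169, 168, 163, 160, 152, 137, 129, 128, 127, 127, 129, 127, 126, 128, 127, 129, 127, 128, 127, 128, 128, 127, 129, 128, 127, 128, 128, 127, 127, 128, 128, 131, 141, 154, 161, 162, 162, 162, 162, 162, 161, 157, 148, 131, 115, 115, 139, 166, 179, 181, 179, 172, 160, 153, 156, 159, 160, 160, 160, 160, 161]
228 [164, 128, 82, 56, 60, 83, 129, 163, 169, 165, 157, 148, 152, 161, 166, 166, 166, 167, 167, 167, 166, 167, 167, 166, 164, 155, 134, 112, 90, 71, 58, 52, 49, 47, 47, 44, 46, 44, 48, 47, 45, 46, 46, 44, 47, 46, 47, 47, 52, 55, 64, 80, 106, 131, 149, 157, 157, 158, 158, 158, 158, 157, 158, 157, 157, 158, 157, 153, 145, 149, 166, 175, 171, 160, 153, 155, 159, 160, 160, 160, 161, 161]
```

Slot centre is about 3 mm behind the clamp's axis (edges 300.2/330.2 px give 22 mm, as it should be). I shift and lower to 4 mm above the rail, then check the columns numerically.

apply_moves(
  series=[
    [0.003,0,-0.01,0,0,0,0],
    [0.003,0,-0.02,0,0,0,0],
    [0.003,0,-0.03,0,0,0,0],
    [0.003,0,-0.038,0,0,0,0],
    [0.003,0,-0.038,0,0,0,0],
    [0.003,0,-0.038,0,0,0,0],
  ],
)

```text
clock: 7.45
tcp_pos: [0.548, 0.213, 0.1068]
ee_rot: [3.141, -0.0, -1.501]
wrist_force: [-0.3, 0.2, -1.7]
grip_width: 0.144
grip_force: 59.6
```

Run:
```python
from h import *
import pickle
s=sense(); print(s["clock"],s["tcp_pos"],s["ee_rot"],s["wrist_force"],s["moment"])
f=grab_frame("wrist"); pickle.dump(f,open("w5.pkl","wb"))
im=cv2.cvtColor(f["image"],cv2.COLOR_BGR2GRAY)
for r in(150,165,180,190,200,222,228): print(r,im[r,275:365].tolist())
A=s["tcp_pos"]; print("slot nominal px",[px(f,[A[0]+d*.9976-k*-.0698*1,A[1]+d*.07+k,.094]) for k in(-.015,-.025) for d in(-.011,.011)],"axis",[px(f,[*A[:2],z]) for z in(.115,.15)])
cv2.imwrite("pics/c5.png",cv2.resize(f["image"][130:250,250:390],None,fx=4.8,fy=4.8,interpolation=cv2.INTER_CUBIC))
```

```text
7.45 [0.54804302 0.21297793 0.10675072] [ 3.14073236e+00 -2.54285659e-04 -1.50143146e+00] [-0.27716884  0.15945588 -1.74787424] [ 0.01133979 -0.02721449  0.02334258]
150 [143, 143, 144, 149, 154, 160, 168, 179, 187, 191, 190, 188, 183, 172, 159, 155, 154, 154, 153, 154, 154, 152, 142, 120, 104, 111, 126, 137, 141, 143, 145, 146, 147, 145, 145, 146, 140, 127, 107, 86, 76, 72, 71, 71, 70, 70, 72, 71, 73, 81, 98, 115, 131, 141, 142, 145, 145, 146, 147, 146, 146, 141, 126, 99, 85, 82, 84, 84, 85, 82, 82, 84, 82, 82, 82, 83, 92, 116, 154, 182, 192, 193, 193, 193, 193, 194, 194, 192, 191, 188]
165 [45, 46, 47, 50, 52, 62, 96, 140, 171, 184, 187, 188, 185, 173, 160, 155, 156, 154, 154, 154, 154, 155, 156, 155, 153, 147, 138, 136, 139, 141, 141, 140, 140, 140, 141, 141, 141, 140, 140, 138, 136, 133, 130, 127, 126, 128, 131, 133, 138, 140, 141, 141, 142, 141, 142, 141, 142, 141, 142, 141, 142, 140, 136, 142, 150, 155, 154, 154, 154, 156, 156, 155, 155, 156, 159, 171, 185, 193, 193, 194, 193, 193, 192, 194, 194, 195, 195, 192, 191, 185]
180 [48, 49, 50, 50, 51, 55, 74, 119, 158, 171, 165, 160,
[... 1594 characters left out ...]
61, 152, 136, 118, 112, 133, 156, 166, 169, 168, 170, 177, 184, 185, 186, 187, 187, 187, 186, 186, 181, 173, 151]
228 [187, 183, 168, 135, 88, 59, 53, 56, 77, 121, 158, 170, 164, 166, 172, 166, 154, 158, 166, 170, 170, 171, 171, 172, 170, 171, 170, 169, 164, 158, 148, 132, 111, 93, 70, 56, 53, 48, 44, 43, 44, 44, 43, 45, 44, 46, 45, 45, 44, 45, 45, 45, 45, 50, 57, 65, 83, 107, 135, 155, 161, 162, 163, 162, 162, 162, 162, 162, 162, 162, 162, 161, 157, 147, 144, 155, 165, 172, 180, 186, 186, 186, 186, 187, 187, 187, 184, 181, 170, 147]
slot nominal px [array([342.3, 206.9]), array([306.3, 206.9]), array([344.9, 191.1]), array([308.4, 191.1])] axis [array([321.1, 242.9]), array([321.6, 272.9])]
```

View pics/c5.png

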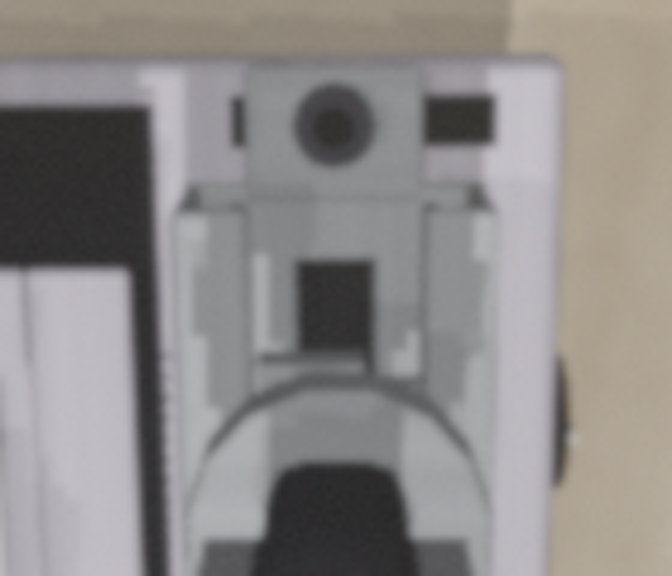

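Slot centre 319.5 px and clamp centre 319.9 px against predictions with equal offsets: aligned within about 0.3 mm. I lower the foot 6 mm into the slot, slowly.

apply_moves(
  series=[
    [0,0,-0.0015,0,0,0,0],
    [0,0,-0.003,0,0,0,0],
    [0,0,-0.004,0,0,0,0],
    [0,0,-0.005,0,0,0,0],
    [0,0,-0.006,0,0,0,0],
    [0,0,-0.007,0,0,0,0],
  ],
)

```text
clock: 8.1
tcp_pos: [0.5483, 0.2131, 0.1001]
ee_rot: [-3.142, -0.0, -1.501]
wrist_force: [0.2, 0.5, -2.5]
grip_width: 0.148
grip_force: 59.6
```

apply_moves(
  series=[
    [0,0,-0.001,0,0,0,0],
    [0,0,-0.002,0,0,0,0],
    [0,0,-0.003,0,0,0,0],
    [0,0,-0.004,0,0,0,0],
    [0,0,-0.005,0,0,0,0],
    [0,0,-0.006,0,0,0,0],
    [0,0,-0.007,0,0,0,0],
    [0,0,-0.007,0,0,0,0],
  ],
)

```text
clock: 8.9
tcp_pos: [0.5483, 0.2131, 0.0938]
ee_rot: [-3.141, 0.0, -1.501]
wrist_force: [-1.8, -1.4, 3.0]
grip_width: 0.148
grip_force: 60.3
```

The collar met the rail exactly at the predicted height (spring about 4.7 N), so the foot is 9.5 mm deep. I press 7 mm further.

apply_moves(
  series=[
    [0,0,-0.001,0,0,0,0],
    [0,0,-0.002,0,0,0,0],
    [0,0,-0.003,0,0,0,0],
    [0,0,-0.004,0,0,0,0],
    [0,0,-0.005,0,0,0,0],
    [0,0,-0.006,0,0,0,0],
    [0,0,-0.007,0,0,0,0],
    [0,0,-0.007,0,0,0,0],
  ],
)

```text
clock: 9.7
tcp_pos: [0.5483, 0.2131, 0.0873]
ee_rot: [-3.141, 0.0, -1.501]
wrist_force: [-3.3, -1.0, 9.0]
grip_width: 0.148
grip_force: 61.2
```

Run:
```python
from h import *
s=sense(); print(s["tcp_pos"],s["ee_rot"],s["wrist_force"],s["moment"])
```

```text
[0.54830328 0.2131457  0.08731563] [-3.14083537e+00  3.15286224e-04 -1.50134551e+00] [-3.27549634 -0.95928457  9.04596416] [-0.37901033  0.90153447  0.02403254]
```

Depth is 16 mm and the force is 10.7 N, as the spring predicts. Now the clockwise turn.

apply_moves(
  series=[
    [0,0,-0.0005,0,0,-0.05,0],
    [0,0,-0.0005,0,0,-0.12,0],
    [0,0,-0.0005,0,0,-0.2,0],
    [0,0,-0.0005,0,0,-0.28,0],
    [0,0,-0.0005,0,0,-0.36,0],
    [0,0,-0.0005,0,0,-0.44,0],
    [0,0,-0.0005,0,0,-0.52,0],
    [0,0,-0.0005,0,0,-0.52,0],
  ],
)

```text
clock: 10.5
tcp_pos: [0.5506, 0.2143, 0.0879]
ee_rot: [-3.138, 0.005, -2.022]
wrist_force: [-0.0, 0.6, 8.3]
grip_width: 0.144
grip_force: 61.1
```

Run:
```python
from h import *
s=sense(); print(s["tcp_pos"],s["ee_rot"],s["wrist_force"],s["moment"])
```

```text
[0.55056333 0.21434843 0.08786585] [-3.13788358  0.00485098 -2.0224018 ] [-0.01772192  0.62269546  8.29005604] [ 0.14125814  0.04077824 -0.10449179]
```

apply_moves(
  series=[
    [0,0,0,0,0,0,0],
    [0,0,0,0,0,0,0],
    [0,0,0,0,0,0,0],
  ],
)

```text
clock: 10.8
tcp_pos: [0.5506, 0.2143, 0.0879]
ee_rot: [-3.138, 0.005, -2.021]
wrist_force: [-1.6, 1.2, 8.9]
grip_width: 0.147
grip_force: 61.1
```

Run:
```python
from h import *
import pickle
s=sense(); print(s["tcp_pos"],s["ee_rot"],s["wrist_force"],s["moment"],s["joint_pos"],s["qvel"],s["joint_torque"])
f=grab_frame("wrist"); g=grab_frame("scene"); pickle.dump((f,g),open("w6.pkl","wb"))
a=cv2.resize(f["image"][110:330,200:440],(436,400)); c=cv2.resize(g["image"][125:225,235:325],(360,400),interpolation=cv2.INTER_CUBIC)
cv2.imwrite("pics/c6.png",np.hstack([a,c]))
```

```text
[0.55055682 0.21433888 0.08785677] [-3.13790261  0.00481711 -2.02136007] [-1.59034843  1.15264155  8.94093822] [ 0.1216317   0.09980581 -0.09692104] [ 3.70931466e-01  4.81181946e-01  5.60645574e-02  1.13963864e+00
  5.79317445e-04 -7.49290478e-01] [-4.76740029e-05 -4.95254350e-04 -1.02453041e-03  2.90800473e-04
 -1.18136624e-03 -1.19579362e-03] [ -0.52303165 -42.03211784  20.89041531  -0.12181689  -0.25195668
  -0.08133808]
```

apply_moves(
  series=[
    [-0.001,0,0,0,0,0,0],
    [-0.002,-0.001,0,0,0,0,0],
    [-0.002,-0.001,0,0,0,0,0],
  ],
)

```text
clock: 11.2
tcp_pos: [0.5505, 0.2143, 0.0886]
ee_rot: [-3.135, 0.008, -2.021]
wrist_force: [2.9, 2.1, 7.1]
grip_width: 0.148
grip_force: 60.9
```

Run:
```python
from h import *
s=sense(); print(s["tcp_pos"],s["ee_rot"],s["wrist_force"],s["moment"])
```

```text
[0.55048395 0.21426344 0.0886244 ] [-3.13522674  0.00838174 -2.02122322] [2.88465399 2.07544808 7.07316236] [ 0.52019119 -0.591185   -0.02149184]
```

Pulling back only builds side force, so the turning foot is centring itself in the channel. I undo that, follow it and press slightly deeper.

apply_moves(
  series=[
    [0.001,0.0005,-0.0005,0,0,0,0],
    [0.002,0.001,-0.001,0,0,0,0],
    [0.003,0.0015,-0.0015,0,0,0,0],
    [0.003,0.0015,-0.0018,0,0,0,0],
    [0.003,0.0015,-0.0018,0,0,0,0],
  ],
)

```text
clock: 11.7
tcp_pos: [0.5506, 0.2143, 0.0859]
ee_rot: [-3.139, 0.003, -2.021]
wrist_force: [-3.0, -1.0, 9.5]
grip_width: 0.15
grip_force: 61.3
```

Run:
```python
from h import *
s=sense(); print(s["tcp_pos"],s["ee_rot"],s["wrist_force"],s["moment"])
```

```text
[0.55057571 0.21433233 0.0859485 ] [-3.13918546e+00  3.13572858e-03 -2.02131980e+00] [-2.98810974 -0.95842038  9.4946705 ] [-0.1237361   0.59491039 -0.0432474 ]
```

View pics/c6.png

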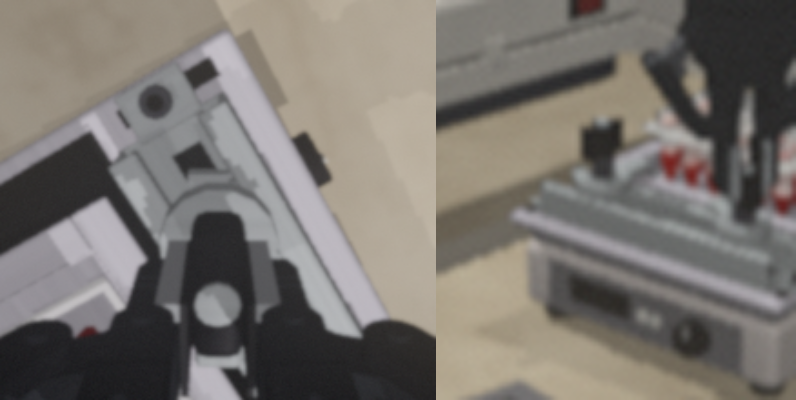

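Left panel: the collar sits 2 mm towards the tray and the foot is under the lips. Stiction of the pressed collar holds it there. I go on turning with a light bias back to the slot centre.

apply_moves(
  series=[
    [-0.001,0,0,0,0,-0.05,0],
    [-0.002,-0.0005,0,0,0,-0.12,0],
    [-0.003,-0.001,0,0,0,-0.2,0],
    [-0.003,-0.001,0,0,0,-0.28,0],
    [-0.003,-0.001,0,0,0,-0.36,0],
    [-0.003,-0.001,0,0,0,-0.36,0],
  ],
)

```text
clock: 12.3
tcp_pos: [0.5493, 0.2142, 0.0866]
ee_rot: [-3.139, 0.008, -2.382]
wrist_force: [0.2, 1.6, 10.4]
grip_width: 0.15
grip_force: 61.2
```

Run:
```python
from h import *
s=sense(); print(s["tcp_pos"],s["ee_rot"],s["wrist_force"],s["moment"])
```

```text
[0.54930063 0.21421424 0.08663678] [-3.13923099  0.00754773 -2.38225654] [ 0.18497289  1.58423253 10.44218129] [ 0.2337964  -0.05099125 -0.01842816]
```

apply_moves(
  series=[
    [-0.0005,0,0,0,0,-0.07,0],
    [-0.001,0,0,0,0,-0.15,0],
    [-0.001,0,0,0,0,-0.23,0],
    [-0.001,0,0,0,0,-0.31,0],
    [-0.001,0,0,0,0,-0.39,0],
    [-0.001,0,0,0,0,-0.39,0],
  ],
)

```text
clock: 12.9
tcp_pos: [0.5484, 0.2139, 0.0866]
ee_rot: [3.141, 0.008, -2.773]
wrist_force: [1.1, 1.1, 9.7]
grip_width: 0.147
grip_force: 61.2
```

Run:
```python
from h import *
s=sense(); print(s["tcp_pos"],s["ee_rot"],s["wrist_force"],s["moment"])
```

```text
[0.54843    0.21390103 0.0866138 ] [ 3.14147705  0.00783835 -2.77255953] [1.14824189 1.08797443 9.72482685] [ 0.13948024 -0.01660085 -0.10417992]
```

apply_moves(
  series=[
    [0,0,0,0,0,-0.07,0],
    [0,0,0,0,0,-0.14,0],
    [0,0,0,0,0,-0.22,0],
    [0,0,0,0,0,-0.3,0],
    [0,0,0,0,0,-0.3,0],
    [0,0,0,0,0,-0.3,0],
  ],
)

```text
clock: 13.5
tcp_pos: [0.5483, 0.2138, 0.0865]
ee_rot: [3.139, 0.007, -3.072]
wrist_force: [0.9, 0.3, 10.3]
grip_width: 0.142
grip_force: 61.2
```

Run:
```python
from h import *
s=sense(); print(s["tcp_pos"],s["ee_rot"],s["wrist_force"],s["moment"],s["grip_width"])
```

```text
[0.54834532 0.21376029 0.08654932] [ 3.13940472  0.00722455 -3.07157976] [ 0.85469718  0.27412717 10.33328239] [-0.04043768 -0.04524396 -0.00615337] 0.14224243058186703
```

Turned fully (yaw as wanted, moment near zero). I let the foot rise into the grooves.

apply_moves(
  series=[
    [0,0,0.001,0,0,0,0],
    [0,0,0.002,0,0,0,0],
    [0,0,0.003,0,0,0,0],
    [0,0,0.0035,0,0,0,0],
    [0,0,0.004,0,0,0,0],
    [0,0,0.0045,0,0,0,0],
    [0,0,0.005,0,0,0,0],
    [0,0,0.005,0,0,0,0],
  ],
)

```text
clock: 14.3
tcp_pos: [0.5483, 0.2137, 0.0908]
ee_rot: [3.14, 0.007, -3.071]
wrist_force: [1.4, 1.2, 5.5]
grip_width: 0.145
grip_force: 60.7
```

Run:
```python
from h import *
s=sense(); print(s["tcp_pos"],s["ee_rot"],s["wrist_force"],s["moment"],s["grip_width"])
```

```text
[0.54826334 0.21373463 0.09079949] [ 3.13953641  0.00668648 -3.07142559] [1.43911594 1.17240983 5.49294806] [ 0.11635178 -0.38123903  0.00444998] 0.14499440840543396
```

apply_moves(
  series=[
    [0,0,0.0004,0,0,0,0],
    [0,0,0.0008,0,0,0,0],
    [0,0,0.0012,0,0,0,0],
    [0,0,0.0012,0,0,0,0],
  ],
)

```text
clock: 14.7
tcp_pos: [0.5478, 0.2135, 0.0912]
ee_rot: [3.14, 0.005, -3.071]
wrist_force: [5.9, 2.1, 4.5]
grip_width: 0.142
grip_force: 60.5
```

Run:
```python
from h import *
s=sense(); print(s["tcp_pos"],s["ee_rot"],s["wrist_force"],s["moment"],s["grip_width"])
```

```text
[0.54775651 0.21352621 0.09117253] [ 3.14002123  0.00517756 -3.07135125] [5.914766   2.0994538  4.46776354] [ 0.44987184 -1.19580294 -0.04038701] 0.14150548638952995
```

apply_moves(
  series=[
    [0.001,0,0,0,0,0,0],
    [0.002,0,0,0,0,0,0],
    [0.0025,0,0,0,0,0,0],
    [0.0025,0,0.0004,0,0,0,0],
    [0.0025,0,0.0008,0,0,0,0],
    [0.0025,0,0.0008,0,0,0,0],
  ],
)

```text
clock: 15.3
tcp_pos: [0.5479, 0.2134, 0.0912]
ee_rot: [3.14, 0.0, -3.071]
wrist_force: [1.2, 4.3, 5.1]
grip_width: 0.148
grip_force: 60.6
```

Run:
```python
from h import *
s=sense(); print(s["tcp_pos"],s["ee_rot"],s["wrist_force"],s["moment"],s["grip_width"])
```

```text
[0.54786367 0.2134315  0.09122009] [ 3.14004344e+00  4.33675209e-04 -3.07083487e+00] [1.15202222 4.32529711 5.12177367] [ 0.85004886 -0.30447118 -0.00525311] 0.14750880944521744
```

The foot is seated (z holds at 12.1 mm below the rail's top). Release and rise.

apply_moves(
  series=[
    [0,0,0,0,0,0,0.02],
    [0,0,0,0,0,0,0.03],
    [0,0,0,0,0,0,0.04],
    [0,0,0,0,0,0,0.04],
    [0,0,0,0,0,0,0.04],
    [0,0,0.01,0,0,0,0.04],
    [0,0,0.03,0,0,0,0.04],
    [0,0,0.06,0,0,0,0.04],
    [0,0,0.09,0,0,0,0.04],
    [0,0,0.1,0,0,0,0.04],
    [0,0,0.1,0,0,0,0.04],
  ],
)

```text
clock: 16.4
tcp_pos: [0.5491, 0.2131, 0.1934]
ee_rot: [3.14, 0.005, -3.071]
wrist_force: [0.1, -0.1, -0.3]
grip_width: 0.472
grip_force: 0.0
```

Run:
```python
from h import *
import pickle
s=sense(); print(s["clock"],s["tcp_pos"],s["wrist_force"],s["grip_width"])
f=grab_frame("wrist"); pickle.dump(f,open("w7.pkl","wb"))
im=cv2.cvtColor(f["image"],cv2.COLOR_BGR2GRAY)
# expected clamp features, and grip-top darkness centroid
ex=np.array([np.cos(.07),np.sin(.07)]); A=np.array([.5479,.2134])
for n,d,z in[("axis top",0,.142),("bar-",-.017,.14),("bar+",.017,.14),("toe end",.042,.1)]: print(n,px(f,[*(A+d*ex),z]))
u,v=px(f,[*A,.14]).astype(int); w=im[v-60:v+60,u-50:u+50]
m=((w<70)*255).astype(np.uint8); n,l,st,c=cv2.connectedComponentsWithStats(m)
for i in range(1,n):
    if st[i,4]>80: print("dark",st[i,:4]+[u-50,v-60,0,0],st[i,4],c[i]+[u-50,v-60])
g0=pickle.load(open("f0.pkl","rb"))["top"]["image"]; t=grab_frame("top")["image"]
d=cv2.absdiff(g0,t).max(2)
r=lambda a,b,c,e: round(float(d[a:b,c:e].mean()),2)
print("diff rack/tray",r(118,165,222,310),"bottle",r(265,290,185,210),"timer",r(240,265,355,390),"fitted",r(165,190,225,248))
```

```text
16.4 [0.54911934 0.21307468 0.19341379] [ 0.11650011 -0.11674292 -0.27517445] 0.47219242283499047
axis top [320.9 207.4]
bar- [321.  184.4]
bar+ [320.9 228.1]
toe end [320.7 238.5]
dark [321 146  22   6] 132 [331.5 148.5]
dark [312 181  17  22] 317 [320.         190.81388013]
dark [347 183  23  10] 218 [358.23394495 187.36238532]
dark [270 211 100  55] 1276 [295.7515674  233.44435737]
dark [362 244   8  22] 156 [365.28205128 255.58974359]
diff rack/tray 36.38 bottle 10.35 timer 29.23 fitted 17.91
```

apply_moves(
  series=[
    [0,0,0.03,0,0,0,0.04],
    [-0.03,0.02,0.05,0,0,0,0.04],
    [-0.06,0.05,0.05,0,0,0,0.04],
    [-0.09,0.08,0.05,0,0,0,0.04],
    [-0.12,0.11,0.05,0,0,0,0.04],
    [-0.15,0.14,0.05,0,0,0,0.04],
    [-0.18,0.17,0.05,0,0,0,0.04],
    [-0.2,0.19,0.05,0,0,0,0.04],
    [-0.2,0.19,0.05,0,0,0,0.04],
  ],
)

```text
clock: 17.4
tcp_pos: [0.3445, 0.4041, 0.2388]
ee_rot: [-3.14, -0.003, -3.066]
wrist_force: [0.4, -0.5, 0.8]
grip_width: 0.47
grip_force: 0.0
```

Run:
```python
from h import *
import pickle
F=pickle.load(open("f0.pkl","rb")); s=grab_frame("scene"); t=grab_frame("top")
c,sn=np.cos(.07),np.sin(.07); R=np.array([[c,-sn],[sn,c]]); O=np.array([.5997,.2723])
def W(x,y,z): return [*(O+R@[x,y]),z]
for n,f in(("scene",s),("top",t)):
    im=f["image"]; im0=F[n]["image"]
    a=px(f,W(-.0555,.055,.125)); b=px(f,W(-.0555,-.055,.125)); u,v=a.astype(int)
    T=im0[v-14:v+12,u-11:u+12]; p,q=b.astype(int); S=im[v*0+q-26:q+26,p-26:p+26]
    m=cv2.matchTemplate(S,T,cv2.TM_CCOEFF_NORMED); _,mx,_,l=cv2.minMaxLoc(m)
    print(n,"fitted",a,"pred new",b,"match",round(mx,2),"offset vs pred",l[0]+11-26-(a[0]-u)+(b[0]-p)*0,l[1]+14-26)
    d=cv2.absdiff(im,im0).max(2)
    if n=="top":
        # tray/rack shift by phase correlation
        for nm,(r0,r1,c0,c1) in dict(rack=(120,166,228,300),tray=(118,172,222,311),bottle=(262,292,182,214),timer=(236,270,350,392),dish=(240,292,410,465)).items():
            g=lambda i:np.float32(cv2.cvtColor(i[r0:r1,c0:c1],cv2.COLOR_BGR2GRAY)); print(nm,cv2.phaseCorrelate(g(im0),g(im)),d[r0:r1,c0:c1].mean().round(1))
    g=cv2.cvtColor(im,cv2.COLOR_BGR2GRAY)
    for w in(a,b):
        x,y=w.astype(int); k=(g[y-22:y+22,x-13:x+13]<75).astype(np.uint8); nn,l,st,ce=cv2.connectedComponentsWithStats(k); j=1+np.argmax(st[1:,4]); print(" dark box rel",st[j,:2]-[13,22],st[j,2:],ce[j]-[13,22])
```

```text
scene fitted [276.9 160.7] pred new [310.9 171.6] match 0.76 offset vs pred 0.10000000000002274 0
 dark box rel [-4 -5] [10 14 95] [0.09473684 1.37894737]
 dark box rel [-7 -5] [ 16  15 126] [1.07142857 1.36507937]
top fitted [236.3 181.5] pred new [287.7 178.5] match 0.87 offset vs pred 1.6999999999999886 0
rack ((-0.027993455617995266, -0.11222732167489724), 0.9044795980056127) 6.5
tray ((0.0006270132561141395, 0.17049506183802166), 0.9781452103406804) 6.4
bottle ((0.3272762441941168, -0.06758742896986547), 0.4810652906696002) 26.5
timer ((0.3370389711317756, -0.026711614266279327), 0.9001754972669813) 13.1
dish ((0.20740226073631618, 0.42508505264446583), 0.554603973141423) 19.1
 dark box rel [-13 -11] [18 20 87] [-1.6091954  -0.52873563]
 dark box rel [-1  1] [ 6  7 32] [1.71875 4.46875]
```

The new hold-down stands at the same height as the fitted one (dark centroid 1.37 px against 1.38 px below prediction), and the tray and rack have not shifted. I hand in.

```bash
python3 -c "
from h import *
print(env.close_job())"
```

```text
the job is handed in; nothing more can be done
None
```

The second hold-down is locked in the rail, level with the first, and the job is handed in at about 17.5 s; the tray and rack had not shifted in the last check, but the hand-in returned no verdict.

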